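# Catch the clean bearings off the chute

## Robot

A 7-joint arm with a two-finger parallel gripper is mounted at the origin on the work surface. World frame = base frame: x ahead of the robot, y to its left, z up, the work surface at z = 0. Lengths are in m, angles in rad, forces in N, time in s.
With the tool pointing down it reaches from about 0.4 to 0.85 m from the base axis. Payload 10.4 kg.
Tool frame: the origin (TCP) lies at the very end of the fingers, on their centre line; the grasp point (between the pads) lies 19 mm behind it; z points along the fingers, y is the line along which they close (so a half turn about z gives the same grasp; the last joint's range is limited). The gripper opens to 87 mm and grips with 3 to 60 N. Pads are 19 mm wide; open, the fingers measure 117 mm over their backs; the gripper's body (75 mm by 190 mm) begins 51 mm behind the grasp point.
Start: joints at [1.2, 0.332, -0.065, 1.46, 0.022, 1.35, -0.088], TCP at [0.213, -0.588, 0.223] pointing down, gripper open.
Joint ranges: [-2.6, 2.6], [-0.5, 2.12], [-1.47, 1.34], [0.16, 2.42], [-1.27, 4.41], [0.06, 2.06], [-2.6, 2.6]. Speed limits (rad/s): [2.22, 2.22, 2.79, 2.79, 3.14, 3.14, 3.14].

## Interface

Orientations are given as a unit quaternion [x, y, z, w].
In Python, from bench import status, camera, order gives the robot as it stands.
- The arm moves only by the tool jog_arm, never from a script. Its argument "plan" is a list of rows, each a list of 7 numbers: the turn, a rotation vector about the tool's x, y, z in rad, then the shift along the tool's x, y, z in mm, then the opening, from -1 (shut) to 1 (fully open). A call has 1 to 12 rows; each row is the pose to reach, as a shift and turn from the pose commanded when the call began, along the tool's axes at that moment; what a row does not reach only later rows make up. A row lasts 1/10 s, in which the tool goes at most 50 mm and 8.59 degrees, less where a joint would pass 70% of its speed; a pose out of reach is approached as far as the arm can. A call with a gripper value outside its range is refused whole. The fingers move at their own pace and stop on an object; "squeeze" is the grip in N (left out, the last holds). Time passes only in rows, so rows that repeat a pose let the fingers close. It gives the time, the measured TCP pose, the force, the opening and the grip force at its end, in the units of the state.
- status.read_state(): the state, without advancing time (a new reading comes with each control period).
- camera(name): name is "side" or "top"; returns a dict with "image" (420x560x3 uint8, red, green, blue), "z_map" (420x560 float32, m along the optical axis (not along the pixel's ray), 0 where there is no reading), "fx", "fy", "cx", "cy" (pixels), "world_from_camera" (4x4, takes a point from camera to world coordinates). Camera axes: x right, y down, z forward; pixel columns grow to the right and rows downward; lengths in m; the calibration is good to about 2 mm. A picture is of the moment at which its call begins.
- order.close_job(): hands the job in; it is judged then, once.
The state is a dict: "time": time; "joint_positions": joint angles; "joint_vel": joint speeds; "joint_torque": joint torques, N m; "ee_pos": TCP position; "eef_rot": TCP orientation; "ft_force": force on the tool from outside, world axes, zero at the start; "torque": the same for the moment, N m; "width": finger opening in m; "grip_force": force on a finger pad.
Only numpy, scipy, OpenCV 4.12 (cv2) and the standard library are available. Lean on these libraries where they do the work, as an engineer would, in place of code of your own. Each camera call takes 0.05 s, during which the arm holds its last target. There are 200 camera calls.

## Task

Take the tin dish by its handle, hold it up off the bench under the lip of the bearing chute and push its rim against the sprung plate there, so that the gate opens and all four bearings slide off into the dish, none falling on the bench. Then set the dish down level with its base wholly on the square rubber mat, bearings still in it, and let go. Leave the jar and the wheel alone.

Things in the scene. Friction and masses are not known exactly. Their poses are not given: they have to be found in the camera images.
- dish: Round open tin dish: base 100 mm, rim 120 mm across, 40 mm high, wall 3 mm, inner floor 4 mm above its underside; about 170 g. A straight bar handle, 14 mm wide (y), 12 mm high, sticks out along the dish's -x, 58 to 141 mm from the centre, its middle line 33 mm above the underside. Origin: centre of the underside, z up.
- dish_grip (a point): The place to grip the handle: on its middle line, 105 mm from the dish centre (dish frame: -105, 0, 33 mm). The axes are the dish's.
- chute: Fixed aluminium chute, a slippery straight channel 27 mm wide inside, 200 mm long, walls 22 mm high, sloping down at 30 degrees. Origin: on the bench, plumb under the middle of the lower edge (lip); +x points uphill, pieces come off the lip towards -x. Foot and posts are 70 to 190 mm uphill of the lip; nearer the lip only the push plate is below the channel.
- lip (a point): Middle of the chute floor's lower edge, 130 mm above the bench; pieces slide off here towards the chute's -x, and within about 60 mm fall have gone up to about 55 mm out from it. Axes as the chute's.
- plate_face (a point): Centre of the front face (looking to the chute's -x) of the sprung steel push plate under the lip: 64 mm wide, 48 mm high (72 to 120 mm above the bench), 20 mm uphill of the lip when not pressed. It moves with the plate.
- push_plate (a joint): How far the push plate is pushed in towards the chute's +x, in m: 0 at rest, 0.024 at its stop. It springs back (about 1.2 N at first, 3.6 N at the stop). Pushing draws the gate down; pieces get past from about 0.015.
- gate (a joint): How far the gate, a small steel plate across the chute 12 mm up the slope from the lip, has gone down, in m: 0 closed (9 mm above the chute floor), 0.0144 with the push plate right in. It is moved only by the push plate.
- mat: Fixed square black rubber mat on the bench, 140 x 140 mm, 4 mm thick. Origin: centre of its underside.
- jar: Bystander: glass jar with a steel screw cap, 64 mm across, 90 mm high, loose. Origin: centre of the underside.
- wheel: Bystander: skate wheel lying flat, 55 mm across, 32 mm high, loose. Origin: centre of the underside.
- bearing0: Steel skate bearing, 22 mm across, 7 mm thick, 12 g, lying flat in the chute, number 1 of four counted from the gate. Origin: centre of its underside.
- bearing1: Steel skate bearing, 22 mm across, 7 mm thick, 12 g, lying flat in the chute, number 2 of four counted from the gate. Origin: centre of its underside.
- bearing2: Steel skate bearing, 22 mm across, 7 mm thick, 12 g, lying flat in the chute, number 3 of four counted from the gate. Origin: centre of its underside.
- bearing3: Steel skate bearing, 22 mm across, 7 mm thick, 12 g, lying flat in the chute, number 4 of four counted from the gate. Origin: centre of its underside.
Not all that is in view belongs to the job. Several things look just like the dish: the one meant starts farthest to the robot's left.

How it is judged:
By the outcome, as a careful person would: the job done as asked, in the order asked, and still so for the second after the job is handed in, with the robot touching nothing.
It also fails if it takes over 42 s, if anything falls off the work surface, if the arm or the gripper's body presses on something with over 40 N, if the wrist force passes 120 N, or if a joint passes its speed limit or range.

## Working session

There is one attempt and no reset: what is moved stays moved. The work goes in short steps, Python scripts to look and compute and a tool call to move; the robot and the scene stay as the last step left them, time stands still between calls to the robot, and variables do not carry over. Pictures are saved under pics/ and viewed, at most 10 in all, crops included, and the job is handed in when it is done.

Besides the shell and the picture viewer there is one more tool, called after ">>>" as a command line: name --pt "numbers of a row" for each row, then --argument value for the rest. jog_arm: Moves the arm, as the interface text tells. Its arguments: {"type":"object","properties":{"plan":{"type":"array"},"squeeze":{"type":"number"}},"required":["plan"]}

```bash
mkdir -p pics; ls; python3 - <<'E'
from bench import status, camera
import cv2, numpy as np
for n in ("top","side"):
    c=camera(n); np.savez(f"{n}0.npz",**c); cv2.imwrite(f"pics/{n}0.png",c["image"][:,:,::-1])
    print(n,c["fx"],c["fy"],c["cx"],c["cy"]); print(np.round(c["world_from_camera"],4))
s=status.read_state(); print({k:np.round(v,4) for k,v in s.items()})
E
```

```text
pics
top 381.4577676781577 381.4577676781577 286.41364327238205 205.56031881576618
[[-0.0183 -0.9889  0.1476  0.4115]
 [-0.9994  0.0139 -0.0309 -0.0357]
 [ 0.0285 -0.148  -0.9886  1.0657]
 [ 0.      0.      0.      1.    ]]
side 387.663863080826 387.663863080826 281.00618284093184 216.05469186418088
[[-0.9654 -0.2055  0.1604  0.3765]
 [-0.2603  0.7242 -0.6386  0.6596]
 [ 0.0151 -0.6583 -0.7526  0.9375]
 [ 0.      0.      0.      1.    ]]
{'time': np.float64(0.1), 'joint_positions': array([ 1.2004,  0.3328, -0.0647,  1.4609,  0.0216,  1.3499, -0.0885]), 'joint_vel': array([-0.0009, -0.0012,  0.0003, -0.0012, -0.0001, -0.0011,  0.0007]), 'joint_torque': array([ 1.10000e-03, -6.24548e+01,  2.48000e-02, -3.90722e+01,
       -6.12000e-02,  3.66000e-02,  1.00000e-04]), 'ee_pos': array([ 0.2129, -0.5872,  0.2218]), 'eef_rot': array([ 9.849e-01,  1.730e-01, -1.000e-04, -6.000e-04]), 'ft_force': array([ 0.272 ,  0.748 , -0.8091]), 'torque': array([0.0618, 0.0032, 0.0147]), 'grip_force': np.float64(0.0), 'width': np.float64(0.087)}
```

View pics/top0.png

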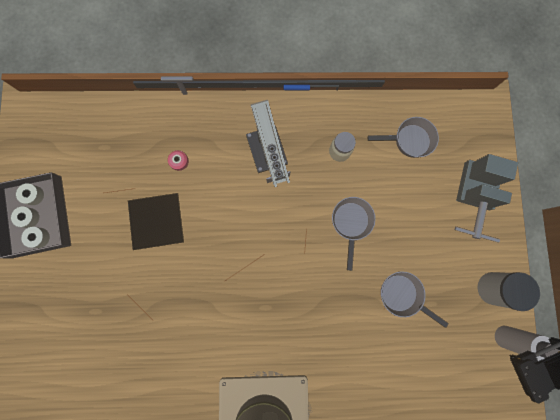

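View pics/side0.png

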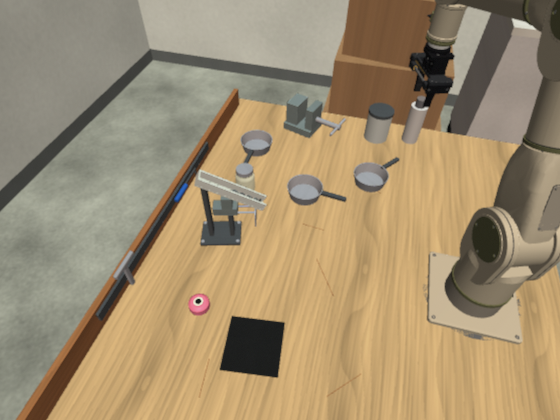

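The top view shows three dishes at about (353,217), (402,293) and (417,137). The one farthest left is at (353,217), with its handle towards the robot. The chute's lip is near (282,182), the mat is at (156,221), the jar at (343,145) and the wheel at (177,160).

```bash
cat > h.py <<'E'
import numpy as np, cv2
def cloud(c):
    z=c["z_map"]; v,u=np.indices(z.shape)
    P=np.stack([(u-c["cx"])/c["fx"]*z,(v-c["cy"])/c["fy"]*z,z],-1)
    T=c["world_from_camera"]; return P@T[:3,:3].T+T[:3,3]
def ray(c,u,v,h):   # pixel -> point on plane z=h
    T=c["world_from_camera"]; d=T[:3,:3]@np.array([(u-c["cx"])/c["fx"],(v-c["cy"])/c["fy"],1]); o=T[:3,3]
    return o+d*(h-o[2])/d[2]
def proj(c,p):
    T=np.linalg.inv(c["world_from_camera"]); q=T[:3,:3]@np.asarray(p)+T[:3,3]
    return np.array([c["fx"]*q[0]/q[2]+c["cx"],c["fy"]*q[1]/q[2]+c["cy"]])
def circ(p):
    A=np.c_[2*p,np.ones(len(p))]; s=np.linalg.lstsq(A,(p**2).sum(1),rcond=None)[0]
    return s[:2],np.sqrt(s[2]+s[:2]@s[:2])
E
python3 - <<'E'
from h import *
t=dict(np.load("top0.npz")); s=dict(np.load("side0.npz"))
hsv=cv2.cvtColor(t["image"],cv2.COLOR_RGB2HSV)
print("dish hsv",hsv[217,353],hsv[255,351],"mat",hsv[221,156],"wood",hsv[300,200])
# non-wood mask around dish
H,S,V=[hsv[...,i].astype(int) for i in range(3)]
m=((S<80)).astype(np.uint8)
n,l,st,ce=cv2.connectedComponentsWithStats(m); k=l[217,353]; print(st[k],ce[k])
C=cloud(t); d=C[l==k]; print("z pct",np.percentile(d[:,2],[2,25,50,75,98]))
# mat
m=((V<70)).astype(np.uint8); n,l2,st,ce=cv2.connectedComponentsWithStats(m); k2=l2[221,156]
cn,_=cv2.findContours((l2==k2).astype(np.uint8),0,1); r=cv2.minAreaRect(cn[0]); print("mat",r,st[k2])
for b in cv2.boxPoints(r): print(ray(t,*b,.004))
print(ray(t,*r[0],.004))
a=cv2.resize(t["image"][90:200,230:300],None,fx=5.4,fy=5.4,interpolation=2)
b=cv2.resize(s["image"][160:250,190:275],None,fx=4.6,fy=4.6,interpolation=2)
o=np.zeros((600,800,3),np.uint8); o[:a.shape[0],:a.shape[1]]=a; o[:b.shape[0],400:400+b.shape[1]]=b[:, :400]
cv2.imwrite("pics/crop1.png",o[:,:,::-1])
for nm,c in(("t",t),("s",s)):
    Q=cloud(c); g=(Q[...,0]>.55)&(Q[...,0]<.9)&(Q[...,1]>-.05)&(Q[...,1]<.1)&(Q[...,2]>.11); p=Q[g]; print(nm,len(p),p.min(0),p.max(0))
E
```

```text
dish hsv [113  22 137] [130  10  77] mat [14 63 53] wood [ 18  98 128]
[ 332  196   44   75 1693] [352.96574129 221.68812758]
z pct [-0.0003603   0.00328865  0.00591779  0.03059216  0.04147484]
mat ((154.83001708984375, 221.31002807617188), (49.214630126953125, 51.61879348754883), 81.8698959350586) [ 128  194   55   56 2470]
[0.59030242 0.37871759 0.004     ]
[0.60912392 0.23791428 0.004     ]
[0.47245744 0.21564375 0.004     ]
[0.45486934 0.35404663 0.004     ]
[0.53103551 0.29670405 0.004     ]
t 1318 [ 0.59665997 -0.04998751  0.11190678] [0.78351839 0.01771904 0.25221842]
s 1661 [ 0.59550815 -0.04999675  0.1100211 ] [0.78237282 0.0163477  0.25013437]
```

View pics/crop1.png

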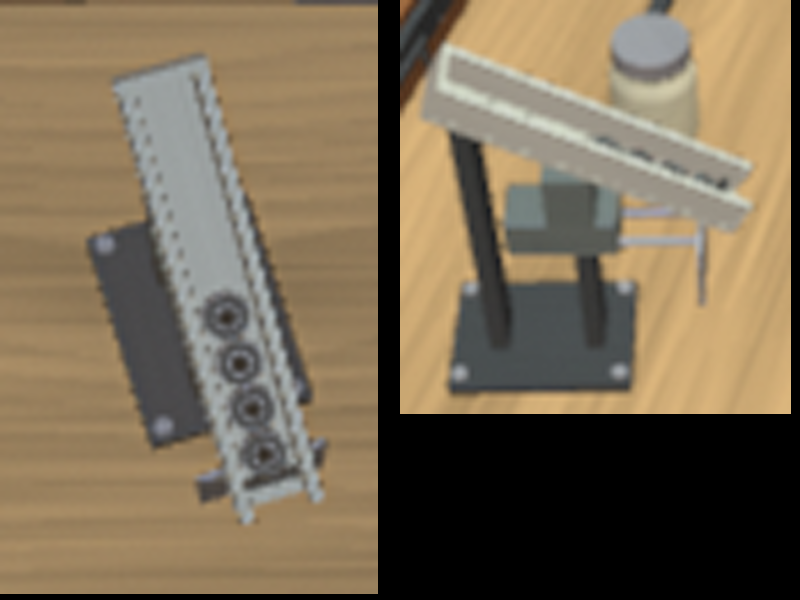

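The crop shows the four bearings in the channel, with the gate at about (270,478) and the lip edge between (248,500) and (303,490). The push plate shows at both sides, near (210,487) and (320,450). Next I'll fit the dish and chute poses.

```bash
python3 - <<'E'
from h import *
t=dict(np.load("top0.npz")); s=dict(np.load("side0.npz"))
# dish: rim and handle
for nm,c in(("t",t),("s",s)):
    Q=cloud(c).reshape(-1,3); p=Q[(np.abs(Q[:,0]-.50)<.15)&(Q[:,1]>-.35)&(Q[:,1]<-.1)&(Q[:,2]>.034)&(Q[:,2]<.048)]
    lab=None
    p=p[(p[:,1]>-.29)] ; c0=np.median(p[:,:2],0)
    print(nm,len(p),p.min(0),p.max(0))
    rim=p[:,:2]
    for _ in range(8):
        cc,r=circ(rim) if _ else (np.array([ (p[:,0].max()-.06), np.median(p[:,1])]),.06)
        d=np.hypot(*(p[:,:2]-cc).T); rim=p[np.abs(d-.0585)<(.012 if _<4 else .005)][:,:2]
    h=p[(d>.068)&(d<.145)][:,:2]; m=h.mean(0); v=m-cc; print(" circle",cc,r,len(rim),"handle n",len(h),h.min(0),h.max(0),"ang",np.degrees(np.arctan2(*-v[::-1])), "far",np.hypot(*(h-cc).T).max())
# dish from rim outline in image, top plane z=.04, using contour ellipse rays
# chute
for nm,c in(("t",t),("s",s)):
    Q=cloud(c).reshape(-1,3); p=Q[(Q[:,0]>.58)&(Q[:,0]<.85)&(Q[:,1]>-.06)&(Q[:,1]<.1)&(Q[:,2]>.125)]
    # exclude jar (z<.1), fit plan direction
    mu=p.mean(0); u,sv,vt=np.linalg.svd(p-mu,full_matrices=False); a=vt[0]*np.sign(vt[0][0]); print(nm,len(p),"axis",a,"slope",np.degrees(np.arcsin(a[2])),"yaw",np.degrees(np.arctan2(a[1],a[0])))
    ex=a[:2]/np.hypot(*a[:2]); ey=np.array([-ex[1],ex[0]])
    lat=(p[:,:2]-mu[:2])@ey; S=(p[:,:2]-mu[:2])@ex; w=p[:,2]-S*np.tan(np.pi/6)
    print(" lat pct",np.percentile(lat,[1,5,50,95,99]),"S",S.min(),S.max())
    hst,e=np.histogram(w,np.arange(w.min(),w.max(),.003)); print([(round(x,3),int(n)) for x,n in zip(e,hst) if n>8])
    fl=np.abs(lat)<.008; print(" inner w",np.percentile(w[fl],[5,25,50,75,95]),"mu",mu)
E
```

```text
t 311 [ 0.38853327 -0.28988916  0.03405565] [ 0.58640141 -0.19057286  0.04353528]
 circle [ 0.52782299 -0.24913132] 0.057760614867364606 156 handle n 146 [ 0.38853327 -0.24546134] [ 0.46051109 -0.22701812] ang -6.994920329980906 far 0.14003165742951845
s 179 [ 0.38590266 -0.28831435  0.03408205] [ 0.58354896 -0.18868368  0.04278556]
 circle [ 0.52501541 -0.24835521] 0.05753920929708003 91 handle n 80 [ 0.38590266 -0.24709302] [ 0.45704633 -0.22668839] ang -6.841549332222631 far 0.14018835201105131
t 1426 axis [0.83524938 0.23033868 0.49930208] slope 29.95383675878583 yaw 15.417383859422474
 lat pct [-0.01957785 -0.01758902 -0.00012204  0.01820894  0.01999942] S -0.10144353879092805 0.08549904573633721
[(np.float64(0.177), 116), (np.float64(0.18), 352), (np.float64(0.183), 148), (np.float64(0.186), 94), (np.float64(0.189), 169), (np.float64(0.192), 51), (np.float64(0.195), 13), (np.float64(0.198), 27), (np.float64(0.201), 31), (np.float64(0.204), 201), (np.float64(0.207), 185)]
 inner w [0.17943218 0.18166991 0.18415611 0.19027456 0.19336689] mu [ 0.69828305 -0.02501201  0.19157931]
s
[... 443 characters left out ...]
(0.133), 13), (np.float64(0.136), 13), (np.float64(0.139), 21), (np.float64(0.142), 30), (np.float64(0.145), 34), (np.float64(0.148), 16), (np.float64(0.151), 15), (np.float64(0.154), 11), (np.float64(0.157), 14), (np.float64(0.16), 15), (np.float64(0.163), 17), (np.float64(0.166), 19), (np.float64(0.169), 14), (np.float64(0.181), 31), (np.float64(0.184), 75), (np.float64(0.187), 107), (np.float64(0.19), 93), (np.float64(0.193), 137), (np.float64(0.196), 103), (np.float64(0.199), 103), (np.float64(0.202), 86), (np.float64(0.205), 101), (np.float64(0.208), 139), (np.float64(0.211), 160)]
 inner w [0.10911429 0.12059694 0.14978177 0.20624076 0.21240095] mu [ 0.70277871 -0.01849412  0.18282084]
```

```bash
cat >> h.py <<'E'
from scipy.spatial.transform import Rotation as Ro
def row(p,yaw,s=None):   # target TCP, tool x at world yaw (deg), tool down
    from bench import status
    s=s or status.read_state(); R=Ro.from_quat(s["eef_rot"])
    T=Ro.from_euler("z",yaw,degrees=True)*Ro.from_euler("x",180,degrees=True)
    print("turn",np.round((R.inv()*T).as_rotvec(),3),"shift",np.round(R.inv().apply(np.array(p)-s["ee_pos"])*1000,1))
E
python3 - <<'E'
from h import *
g=[.4222,-.2361]
row(g+[.222],-6.9); row(g+[.10],-6.9); row(g+[.014],-6.9)
t=dict(np.load("top0.npz")); Q=cloud(t)
for u,v in((520,291),(500,282),(505,330),(343,143)): print(Q[v,u])
E
```

```text
turn [-0.001  0.     0.468] shift [ 3.165e+02 -2.588e+02  2.000e-01]
turn [-0.001  0.     0.468] shift [ 316.5 -258.6  122.2]
turn [-0.001  0.     0.468] shift [ 316.5 -258.5  208.2]
[ 0.33165392 -0.63570215  0.12375155]
[ 0.35308812 -0.59990899  0.10337714]
[ 0.22373434 -0.6419579   0.03276912]
[ 0.72393532 -0.2202569   0.08881644]
```

>>> jog_arm --pt "0 0 0.12 32 -26 0 1" --pt "0 0 0.25 80 -65 0 0.5" --pt "0 0 0.37 118 -97 0 0.2" --pt "0 0 0.468 158 -129 0 0" --pt "0 0 0.468 197 -161 0 0" --pt "0 0 0.468 236 -193 30 0" --pt "0 0 0.468 275 -225 60 0" --pt "0 0 0.468 300 -245 90 0" --pt "0 0 0.468 316.5 -258.6 110 0" --pt "0 0 0.468 316.5 -258.6 120 0" --pt "0 0 0.468 316.5 -258.6 120 0" --squeeze 40

```text
time: 1.2
ee_pos: [0.4214, -0.2354, 0.1008]
eef_rot: [0.998, -0.059, -0.002, -0.001]
ft_force: [0.5, -0.9, 0.3]
width: 0.0434
grip_force: 0.0
```

```bash
python3 - <<'E'
from h import *
from bench import status
s=status.read_state(); print(s["time"],s["ee_pos"],s["joint_positions"],s["width"])
g=[.4222,-.2361]
row(g+[.014],-6.9,s)
E
```

```text
1.2 [ 0.42144304 -0.23539978  0.1007503 ] [ 0.72673403  0.15468635 -0.33350548  1.9550399   0.05786805  1.04473986
 -1.32119411] 0.04340647148447394
turn [-0.001  0.003  0.002] shift [ 1.1  0.7 86.7]
```

>>> jog_arm --pt "0 0.001 0.001 0.5 0.3 35 0" --pt "0 0.003 0.002 1 0.7 65 0" --pt "0 0.003 0.002 1 0.7 82 0" --pt "0 0.003 0.002 1 0.7 86 0" --pt "0 0.003 0.002 1 0.7 86.5 0" --pt "0 0.003 0.002 1 0.7 86.5 0" --pt "0 0.003 0.002 1 0.7 86.5 -1" --pt "0 0.003 0.002 1 0.7 86.5 -1" --pt "0 0.003 0.002 1 0.7 86.5 -1" --pt "0 0.003 0.002 1 0.7 86.5 -1" --pt "0 0.003 0.002 1 0.7 86.5 -1" --pt "0 0.003 0.002 1 0.7 86.5 -1" --squeeze 55

```text
time: 2.4
ee_pos: [0.4234, -0.2375, 0.0161]
eef_rot: [0.998, -0.061, 0.002, 0.0]
ft_force: [0.9, -0.9, 1.2]
width: 0.0132
grip_force: 55.0
```

```bash
python3 - <<'E'
from h import *
from bench import status
s=status.read_state(); print(s["ee_pos"],s["grip_force"])
L=np.array([.611,-.048]); y=np.radians(15.3); ex=np.array([np.cos(y),np.sin(y)])
row(list(s["ee_pos"][:2])+[.081],-6.9,s); row(list(L-.185*ex)+[.081],15.3,s)
E
```

```text
[ 0.42341271 -0.23745034  0.01614298] 54.99910416081548
turn [ 0.    -0.003 -0.002] shift [  0.2   0.  -64.9]
turn [ 0.001 -0.003 -0.389] shift [  -7.9 -140.7  -64.9]
```

>>> jog_arm --pt "0 0 0 0 0 -10 -1" --pt "0 0 0 0 0 -30 -1" --pt "0 0 0 0 0 -50 -1" --pt "0 0 0 0 0 -65 -1" --pt "0 0 -0.06 -1 -20 -65 -1" --pt "0 0 -0.14 -3 -50 -65 -1" --pt "0 0 -0.22 -5 -80 -65 -1" --pt "0 0 -0.3 -6 -110 -65 -1" --pt "0 0 -0.36 -8 -130 -65 -1" --pt "0 0 -0.389 -8 -140.7 -65 -1" --pt "0 0 -0.389 -8 -140.7 -65 -1" --pt "0 0 -0.389 -8 -140.7 -65 -1"

```text
time: 3.6
ee_pos: [0.4323, -0.0977, 0.081]
eef_rot: [0.991, 0.132, 0.001, 0.001]
ft_force: [-0.1, -0.6, -0.9]
width: 0.0135
grip_force: 55.0
```

```bash
cat > look.py <<'E'
import sys
from h import *
from bench import status, camera
n=sys.argv[1]
a=[camera(k) for k in ("top","side")]
for k,c in zip("ts",a): np.savez(f"{n}{k}.npz",**c)
x0,x1,y0,y1=[int(v) for v in sys.argv[2:6]]; u0,u1,v0,v1=[int(v) for v in sys.argv[6:10]]
f=lambda im,w:cv2.resize(im,(w,int(w*im.shape[0]/im.shape[1])),interpolation=2)
p=f(a[0]["image"][y0:y1,x0:x1],398); q=f(a[1]["image"][v0:v1,u0:u1],398)
o=np.zeros((600,800,3),np.uint8); p=p[:600]; q=q[:600]; o[:len(p),:398]=p; o[:len(q),402:]=q
cv2.imwrite(f"pics/{n}.png",o[:,:,::-1])
s=status.read_state(); print(s["time"],s["ee_pos"],Ro.from_quat(s["eef_rot"]).as_euler("xyz",degrees=True),s["ft_force"],s["width"])
E
python3 look.py pre 220 350 90 280 180 340 140 300
```

```text
3.7 [ 0.43225521 -0.09804219  0.08095044] [ 1.79923063e+02 -1.46400052e-01  1.51371369e+01] [ 0.02663401 -0.12826415 -0.82186168] 0.013368365616390857
```

View pics/pre.png

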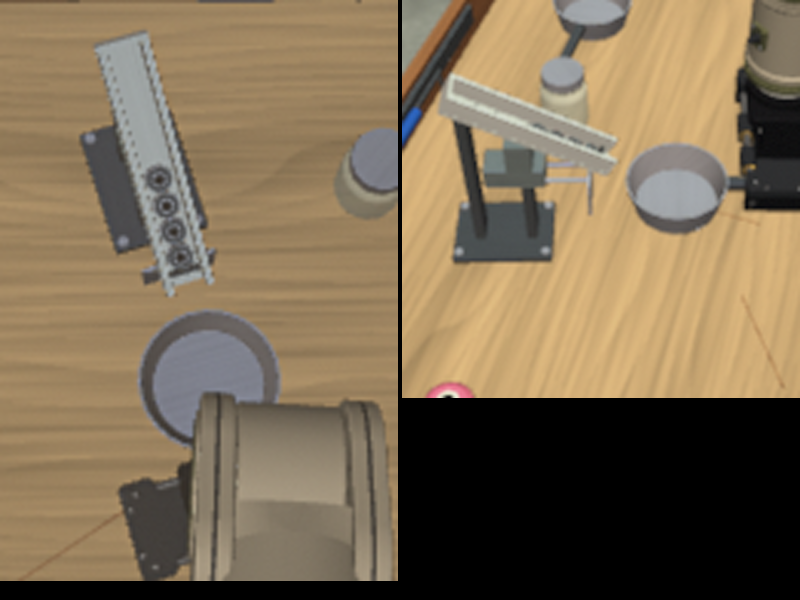

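The dish is held up in front of the chute and roughly in line with it: its centre is at (210,380) in the top crop, and the lip edge is at (190,283). I'll measure its tilt and offset.

```bash
cat > dish.py <<'E'
import sys
from h import *
n=sys.argv[1]; cx,cy,zr=[float(v) for v in sys.argv[2:5]]
L=np.array([.611,-.048]); y=np.radians(15.3); ex=np.array([np.cos(y),np.sin(y)]); ey=np.array([-ex[1],ex[0]])
for k in "ts":
    c=dict(np.load(f"{n}{k}.npz")); Q=cloud(c).reshape(-1,3); cc=np.array([cx,cy]); z0=zr
    p=Q[(np.hypot(*(Q[:,:2]-cc).T)<.075)&(np.abs(Q[:,2]-z0)<.03)]
    cf=np.array([0,0,z0])
    for i in range(8):
        d=np.hypot(*(p[:,:2]-cc).T); r=p[(np.abs(d-.0585)<(.012 if i<3 else .005))&(p[:,2]>p[:,:2]@cf[:2]+cf[2]-(.008 if i<3 else .004))]
        if i>0: cc,rad=circ(r[:,:2])
        if i>1: cf=np.linalg.lstsq(np.c_[r[:,:2],np.ones(len(r))],r[:,2],rcond=None)[0]
    f=Q[np.hypot(*(Q[:,:2]-cc).T)<.035]; f=f[(f[:,2]<cc@cf[:2]+cf[2]-.02)&(f[:,2]>zr-.06)]
    m=f[:,:2].mean(0) if len(f) else cc
    fc=np.linalg.lstsq(np.c_[f[:,:2]-cc,np.ones(len(f))],f[:,2],rcond=None)[0]
    print(k,"centre",cc.round(4),"r",rad.round(4),"n",len(r),"rim z",(cc@cf[:2]+cf[2]).round(4),"rim slope deg",np.degrees(cf[:2]).round(1),"floor slope",np.degrees(fc[:2]).round(1),"floor z",fc[2].round(4),"along/lat to lip",((cc-L)@ex).round(4),((cc-L)@ey).round(4))
E
python3 dish.py pre .5335 -.0703 .107
```

```text
t centre [ 0.5343 -0.0694] r 0.0575 n 185 rim z 0.1026 rim slope deg [-0.6 -0.2] floor slope [ 0.1 -0.4] floor z 0.0674 along/lat to lip -0.0796 -0.0004
s centre [ 0.5313 -0.0697] r 0.0577 n 198 rim z 0.1012 rim slope deg [-0.7  0.7] floor slope [-0.5 -0.1] floor z 0.0668 along/lat to lip -0.0826 0.0001
```

>>> jog_arm --pt "0 0 0 12 0 0 -1" --pt "0 0 0 27 0 0 -1" --pt "0 0 0 38 0 0 -1" --pt "0 0 0 46 0 0 -1" --pt "0 0 0 54 0 0 -1" --pt "0 0 0 60 0 0 -1" --pt "0 0 0 62 0 0 -1" --pt "0 0 0 62 0 0 -1" --pt "0 0 0 62 0 0 -1" --pt "0 0 0 62 0 0 -1" --pt "0 0 0 62 0 0 -1" --pt "0 0 0 62 0 0 -1"

```text
time: 4.9
ee_pos: [0.4919, -0.0806, 0.0811]
eef_rot: [0.991, 0.133, 0.001, 0.0]
ft_force: [-3.1, -0.5, -2.9]
width: 0.0138
grip_force: 55.0
```

```bash
python3 look.py push 220 350 90 280 180 340 140 300
```

```text
5.0 [ 0.49204535 -0.08050667  0.0811682 ] [ 1.79928206e+02 -1.49118597e-01  1.52837518e+01] [-2.62702485 -1.73076097 -2.23382323] 0.01342901171772205
```

View pics/push.png

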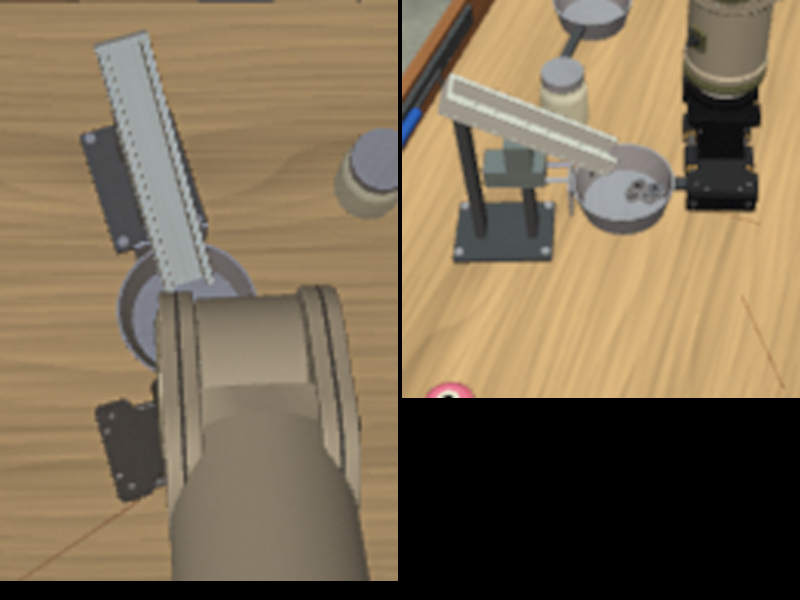

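The channel is empty, and bearings can be seen in the dish at about (645,188) in the side crop. Now I'll back off and count them.

>>> jog_arm --pt "0 0 0 -6 0 0 -1" --pt "0 0 0 -18 0 0 -1" --pt "0 0 0 -34 0 0 -1" --pt "0 0 0 -50 0 0 -1" --pt "0 0 0 -62 0 0 -1" --pt "0 0 0 -68 0 0 -1" --pt "0 0 0 -70 0 0 -1" --pt "0 0 0 -70 0 0 -1"

```text
time: 5.8
ee_pos: [0.425, -0.0989, 0.0813]
eef_rot: [0.991, 0.133, 0.002, 0.001]
ft_force: [0.1, -0.2, -1.8]
width: 0.0135
grip_force: 55.0
```

```bash
python3 look.py back 200 330 120 300 255 325 180 240; python3 - <<'E'
from h import *
from bench import status
s=status.read_state(); print(s["joint_positions"].round(2))
y=np.radians(20); c=np.array([.530,.297]); g=list(c-.105*np.array([np.cos(y),np.sin(y)]))
row(g+[.081],20,s); row(g+[.019],20,s)
E
python3 dish.py back .5250 -.072 .103
```

```text
5.9 [ 0.42523247 -0.09866966  0.08113896] [179.92923908  -0.1981964   15.30752969] [-0.37127668 -0.5027613  -2.27451231] 0.013160468522751328
[ 0.6   0.09 -0.49  2.08  0.05  0.98 -1.22]
turn [ 0.001 -0.003 -0.082] shift [ 1.009e+02 -3.454e+02  1.000e-01]
turn [ 0.001 -0.003 -0.082] shift [ 100.6 -345.5   62.1]
t centre [ 0.5269 -0.0703] r 0.0574 n 169 rim z 0.1033 rim slope deg [-0.6 -0.2] floor slope [-1.4 -0.5] floor z 0.0681 along/lat to lip -0.087 0.0007
s centre [ 0.5241 -0.0706] r 0.0579 n 198 rim z 0.1013 rim slope deg [-0.6  0.2] floor slope [-4.5 -2.5] floor z 0.0681 along/lat to lip -0.0898 0.0011
```

View pics/back.png

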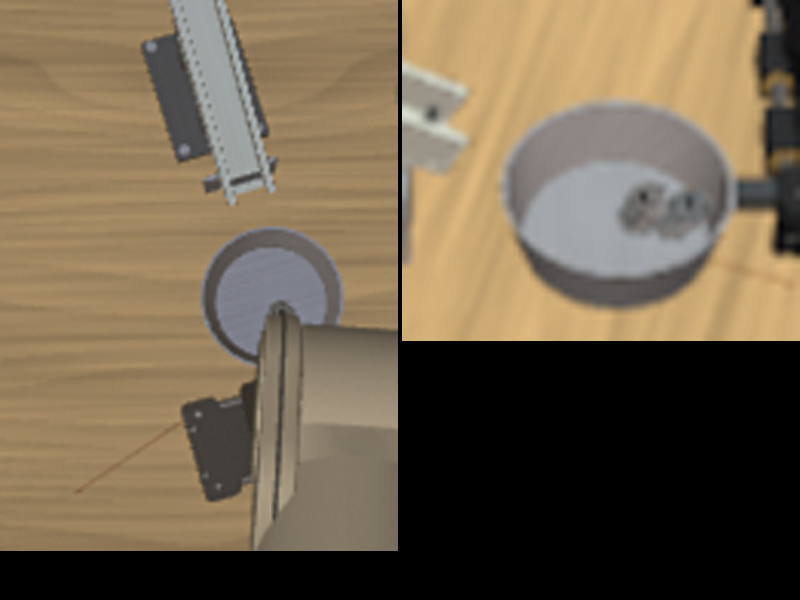

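The four bearings appear heaped at the handle side of the dish, at about (665,210) in the side crop. The channel is empty and the bench is clear. Next comes the carry to the mat.

>>> jog_arm --pt "0 0 0 2 -8 0 -1" --pt "0 0 -0.01 7 -25 0 -1" --pt "0 0 -0.02 16 -55 0 -1" --pt "0 0 -0.03 27 -92 0 -1" --pt "0 0 -0.04 39 -132 0 -1" --pt "0 0 -0.05 50 -172 0 -1" --pt "0 0 -0.06 62 -212 0 -1" --pt "0 0 -0.07 74 -252 0 -1" --pt "0 0 -0.08 85 -290 0 -1" --pt "0 0 -0.082 93 -320 0 -1" --pt "0 0 -0.082 99 -338 0 -1" --pt "0 0 -0.082 101 -345.5 0 -1"

```text
time: 7.1
ee_pos: [0.4295, 0.2648, 0.081]
eef_rot: [0.984, 0.176, 0.001, -0.001]
ft_force: [-0.8, -0.0, -1.2]
width: 0.0131
grip_force: 55.0
```

>>> jog_arm --pt "0 0 0 0 0 0 -1" --pt "0 0 0 0 0 5 -1" --pt "0 0 0 0 0 15 -1" --pt "0 0 0 0 0 27 -1" --pt "0 0 0 0 0 37 -1" --pt "0 0 0 0 0 43 -1" --pt "0 0 0 0 0 45 -1" --pt "0 0 0 0 0 45 -1"

```text
time: 7.9
ee_pos: [0.431, 0.261, 0.0356]
eef_rot: [0.985, 0.174, 0.001, 0.0]
ft_force: [-0.6, -0.3, -1.0]
width: 0.0134
grip_force: 55.0
```

```bash
python3 look.py mat 90 220 140 300 180 330 270 400; python3 - <<'E'
from h import *
from bench import status
s=status.read_state()
y=np.radians(20); c=np.array([.530,.297]); g=list(c-.105*np.array([np.cos(y),np.sin(y)]))
row(g+[.019],20,s)
c=dict(np.load("side0.npz")); V=cv2.cvtColor(c["image"],cv2.COLOR_RGB2HSV)[...,2]
n,l,st,ce=cv2.connectedComponentsWithStats((V<70).astype(np.uint8)); k=l[345,253]; r=cv2.findContours((l==k).astype(np.uint8),0,1)[0][0]
q=cv2.approxPolyDP(r,8,True)[:,0]; P=np.array([ray(c,*map(float,b),.004)[:2] for b in q]); print("side mat",P.round(4).tolist(),P.mean(0))
E
python3 dish.py mat .530 .297 .06
```

```text
8.0 [0.43136667 0.26121467 0.0361631 ] [179.92709254  -0.1839707   19.98855045] [ 0.36327009  0.24258064 -1.39594499] 0.013520179149555061
turn [ 0.001 -0.003 -0.   ] shift [-0.1  0.1 17.2]
side mat [[0.6072, 0.239], [0.59, 0.3704], [0.4567, 0.353], [0.4751, 0.2197]] [0.53227274 0.29552615]
t centre [0.5302 0.2969] r 0.0574 n 171 rim z 0.057 rim slope deg [-0.4 -1.1] floor slope [-3.7 -2.1] floor z 0.0229 along/lat to lip 0.0131 0.354
s centre [0.5278 0.297 ] r 0.0576 n 288 rim z 0.0563 rim slope deg [-1.1  0.4] floor slope [-3.9 -2.8] floor z 0.0224 along/lat to lip 0.0108 0.3548
```

View pics/mat.png

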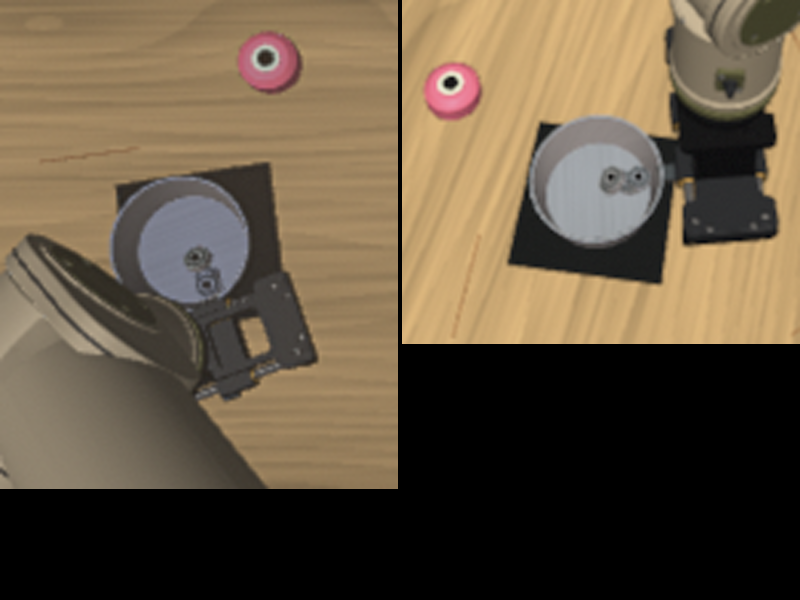

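The dish is over the mat with the wheel clear of it. Only two bearing tops show, at (197,258) and (207,285) in the top crop, so I'll check by depth whether they are stacked.

```bash
python3 - <<'E'
from h import *
for k in "ts":
    c=dict(np.load(f"mat{k}.npz")); Q=cloud(c); p=Q.reshape(-1,3); p=p[np.hypot(p[:,0]-.529,p[:,1]-.297)<.046]
    h,e=np.histogram(p[:,2],np.arange(.014,.06,.002)); print(k,[(round(x,3),int(n)) for x,n in zip(e,h)])
    b=p[(p[:,2]>.031)&(p[:,2]<.05)]; print(len(b),b.min(0),b.max(0), "area mm2 of stack est", len(b)*(c["z_map"][220,150]/c["fx"]*1000)**2)
t=cv2.imread("pics/push.png")
# chute: compare floor now vs empty; differences before/after over whole top image
a=np.load("top0.npz")["image"].astype(int); b=np.load("matt.npz")["image"].astype(int)
m=(np.abs(a-b).sum(2)>60).astype(np.uint8); n,l,st,ce=cv2.connectedComponentsWithStats(m)
print([(st[i].tolist()) for i in range(1,n) if st[i][4]>6])
im=np.load("mats.npz")["image"][295:345,225:290]; im2=np.load("pushs.npz")["image"][195:240,250:295]; im3=np.load("backs.npz")["image"][195:240,270:315]
f=lambda i:cv2.resize(i,(400,300),interpolation=cv2.INTER_CUBIC)
tt=np.load("matt.npz")["image"][195:240,125:180]
cv2.imwrite("pics/cnt.png",np.vstack([np.hstack([f(im),f(im2)]),np.hstack([f(im3),f(tt)])])[:,:,::-1])
E
```

```text
t [(np.float64(0.014), 0), (np.float64(0.016), 6), (np.float64(0.018), 109), (np.float64(0.02), 260), (np.float64(0.022), 279), (np.float64(0.024), 89), (np.float64(0.026), 24), (np.float64(0.028), 8), (np.float64(0.03), 5), (np.float64(0.032), 7), (np.float64(0.034), 19), (np.float64(0.036), 27), (np.float64(0.038), 16), (np.float64(0.04), 15), (np.float64(0.042), 11), (np.float64(0.044), 10), (np.float64(0.046), 6), (np.float64(0.048), 1), (np.float64(0.05), 0), (np.float64(0.052), 0), (np.float64(0.054), 0), (np.float64(0.056), 0)]
114 [0.48779217 0.26886208 0.03178561] [0.52825351 0.29796588 0.04884561] area mm2 of stack est 847.9595097113416
s [(np.float64(0.014), 0), (np.float64(0.016), 19), (np.float64(0.018), 184), (np.float64(0.02), 397), (np.float64(0.022), 260), (np.float64(0.024), 42), (np.float64(0.026), 11), (np.float64(0.028), 11), (np.float64(0.03), 15), (np.float64(0.032), 4), (np.float64(0.034), 29), (np.float64(0.036), 24), (np.float64(0.038), 20), (np.float64(0.04), 17), (np.float64(0.042), 17), (np.float64(0.044), 8), (np.float64(0.046), 3), (np.float64(0.048), 0), (np.float64(0.05), 0), (np.float64(0.052), 0), (np.float64(0.054), 0), (np.float64(0.056), 0)]
126 [0.48675865 0.26867302 0.03100514] [0.52765387 0.29823866 0.0466473 ] area mm2 of stack est 1070.6124160238387
[[267, 144, 17, 34, 269], [92, 197, 159, 223, 10113], [332, 197, 43, 74, 1642], [178, 232, 4, 3, 7], [164, 238, 4, 4, 9], [85, 242, 21, 18, 106], [61, 251, 32, 47, 345], [100, 303, 14, 2, 22], [104, 307, 14, 5, 44], [545, 337, 15, 16, 122], [556, 347, 4, 3, 10], [509, 350, 51, 54, 1851]]
```

View pics/cnt.png

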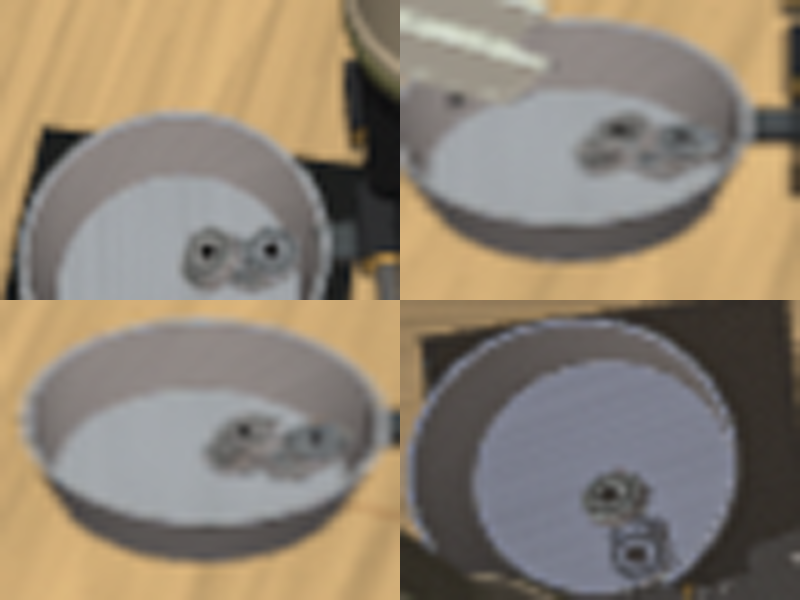

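The tops are about 15 mm above the dish floor, so these are two stacks of two and all four bearings are inside. I'll lower the dish gently.

>>> jog_arm --pt "0 0 0 0 0 4 -1" --pt "0 0 0 0 0 8 -1" --pt "0 0 0 0 0 11 -1" --pt "0 0 0 0 0 13 -1" --pt "0 0 0 0 0 14.5 -1" --pt "0 0 0 0 0 15.5 -1" --pt "0 0 0 0 0 16 -1" --pt "0 0 0 0 0 16 -1"

```text
time: 8.8
ee_pos: [0.4311, 0.261, 0.0201]
eef_rot: [0.985, 0.174, 0.001, 0.001]
ft_force: [-3.1, -2.3, 3.6]
width: 0.0137
grip_force: 55.0
```

```bash
python3 -c "
from bench import status
s=status.read_state();print(s['ee_pos'],s['ft_force'],s['torque'])"; python3 look.py dn 90 220 140 300 180 330 270 400;python3 dish.py dn .530 .297 .045
```

```text
[0.4311155  0.26103532 0.02008777] [-3.06988182 -2.28095371  3.6153896 ] [-0.28033024  0.592726   -0.02742741]
8.9 [0.4311446  0.26102092 0.02007479] [ 1.79909099e+02 -1.54181710e-01  1.99893184e+01] [-3.61311485 -0.36608919  3.63431007] 0.013555627557371287
t centre [0.5303 0.2968] r 0.0574 n 169 rim z 0.043 rim slope deg [ 0.3 -0.6] floor slope [-3.  -1.2] floor z 0.0088 along/lat to lip 0.0132 0.3539
s centre [0.5277 0.2969] r 0.0577 n 290 rim z 0.0417 rim slope deg [-0.1  0.4] floor slope [-3.5 -2.7] floor z 0.0077 along/lat to lip 0.0107 0.3547
```

>>> jog_arm --pt "0 0 0 0 0 0 -1" --pt "0 0 0 0 0 0 -1" --pt "0 0 0 0 0 0 -0.1" --pt "0 0 0 0 0 0 -0.1" --pt "0 0 0 0 0 0 -0.1" --pt "0 0 0 0 0 0 -0.1" --pt "0 0 0 0 0 0 -0.1" --squeeze 6

```text
time: 9.6
ee_pos: [0.4312, 0.261, 0.0199]
eef_rot: [0.985, 0.174, 0.001, 0.0]
ft_force: [-0.4, 0.8, 0.3]
width: 0.0377
grip_force: 0.0
```

>>> jog_arm --pt "0 0 0 0 0 -10 -0.1" --pt "0 0 0 0 0 -30 -0.1" --pt "0 0 0 0 0 -60 -0.1" --pt "0 0 0 0 0 -100 -0.1" --pt "0 0 0 -20 0 -140 -0.1" --pt "0 0 0 -40 30 -170 -0.1" --pt "0 0 0 -50 80 -180 -0.1" --pt "0 0 0 -50 130 -180 -0.1" --pt "0 0 0 -50 170 -180 -0.1" --pt "0 0 0 -50 170 -180 -0.1" --pt "0 0 0 -50 170 -180 -0.1"

```text
time: 10.7
ee_pos: [0.4418, 0.0839, 0.2005]
eef_rot: [0.985, 0.173, 0.002, 0.0]
ft_force: [0.4, 1.1, 0.7]
width: 0.0393
grip_force: 0.0
```

```bash
python3 look.py end 90 240 130 310 180 330 200 400;python3 dish.py end .530 .297 .045
```

```text
10.8 [0.44148532 0.08549647 0.20034629] [179.92848677  -0.18007126  20.08404222] [-0.59080012  0.06752316 -1.07211691] 0.03915894485991172
t centre [0.5304 0.2968] r 0.0577 n 128 rim z 0.0438 rim slope deg [-0.6 -1. ] floor slope [ 4.1 -0.1] floor z 0.0056 along/lat to lip 0.0132 0.3539
s centre [0.528  0.2971] r 0.0578 n 281 rim z 0.0418 rim slope deg [-0.4  1.2] floor slope [-3.6 -3.1] floor z 0.0077 along/lat to lip 0.011 0.3547
```

View pics/end.png

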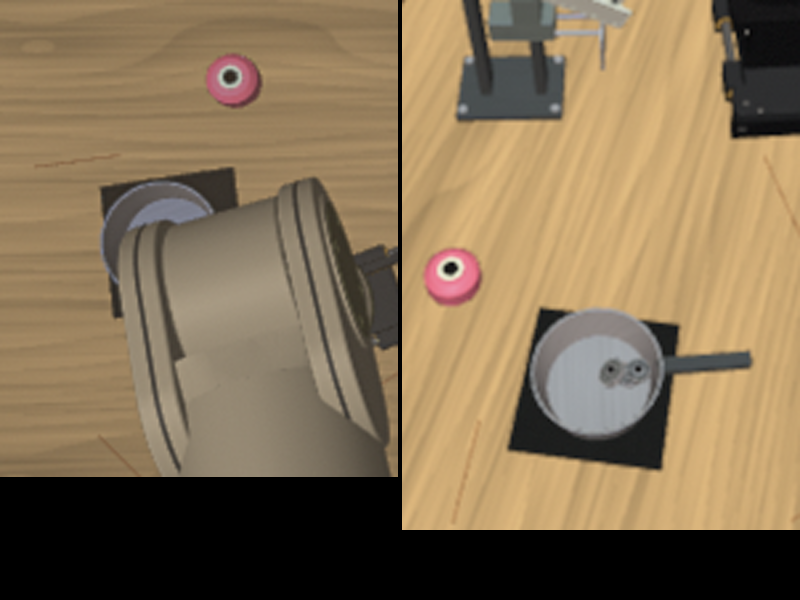

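The dish stands level on the mat, centred to within about 4 mm, with the bearings in it at about (622,370). The handle is free and the gripper is clear, so I'm handing in.

```bash
python3 -c "
from bench import order
print(order.close_job())"
```

```text
the job is handed in; nothing more can be done
None
```

The job is handed in after about 11 s of robot time: the chute is empty, the dish stands level on the mat and is let go, and the jar and wheel were left alone; only two bearing tops show in the dish, and depth puts them about 15 mm up, so I take it as two stacks of two.

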